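# Refit the drip grille of the coffee machine

### The job

Put the drip grille back on the coffee machine: with the tab end held up, slip the plain rear edge under the steel lip at the back of the drip tray, then lower the tab end until the grille lies flat and fully down inside the tray, and let go. Leave the mugs and the other crockery standing where they are.

Things in the scene. Friction and masses are not known exactly. Their poses are not given: they have to be found in the camera images.
- grille: the loose drip grille: a flat slotted stainless-steel plate, 170 mm deep (its x) by 150 mm wide (its y) by 5 mm thick, about 0.26 kg, lying on the table with its lift tab up. Origin: centre of its underside; x points from the tab end (front) to the plain rear edge, z up out of the plate.
- grille_tab (a point): middle of the top edge of the lift tab, 41 mm above the grille's underside, at x = -71 mm, y = 0 on the grille; axes as the grille's. The tab is an upright black plastic paddle, 10 mm thick (along x, to be pinched across), 50 mm wide (along y), standing 36 mm above the plate; its front face is 9 mm in from the grille's front edge.
- grille_rear (a point): middle of the grille's rear edge, at its underside (x = +85 mm on the grille); axes as the grille's
- grille_front (a point): middle of the grille's front edge (the tab end), at its underside (x = -85 mm on the grille); axes as the grille's
- machine: compact coffee machine, fixed: grey and steel housing 230 mm wide, 353 mm tall, with a low open steel drip tray before it. Origin: on the table under the middle of the tray's recess; x points from the tray's front wall back to the housing, z up. The housing's front is at x = 95 mm; its spout block, 66 mm wide, juts out to x = 42 mm, from 159 mm (nozzle ends) to 265 mm above the table.
- seat (a point): centre of the tray's recess, at the ledge that carries the grille's underside, 42 mm above the table; axes as the machine's. Recess: x = -89 to 89 mm, y = -80 to 80 mm from here; front and side walls 6 mm thick, rising 8 mm above the ledge. The lip covers x = 69 to 89 mm. A seated grille has its origin here and the same axes, with play of 4 mm either way in x, 5 mm in y.
- lip (a point): middle of the free front edge of the retaining lip, at the lip's underside: x = 69 mm from the seat, 12 mm above the ledge. The lip is a steel strip 4 mm thick, as wide as the tray; the slot under it is 12 mm high, 20 mm deep and 160 mm wide.
- mug_near: white ceramic mug, 80 mm across, 92 mm tall, handle to one side; origin at the centre of its foot. A bystander: leave it. Stands beside the grille.
- mug_far: white ceramic mug, 80 mm across, 92 mm tall, handle to one side; origin at the centre of its foot. A bystander: leave it. Stands farther back.
- pitcher: steel milk jug with a handle and spout, 84 mm across, 95 mm tall; origin at the centre of its foot. Stands beside the drip tray, on the far side. A bystander: leave it.
- tumbler: glass tumbler, 72 mm across, 85 mm tall; origin at the centre of its foot. A bystander: leave it.
- caddy: dark wooden sachet box, 130 x 90 mm, sachets up to 65 mm tall; origin at the centre of its underside. Stands beside the drip tray, on the robot's side. A bystander: leave it.
- sugar_bowl: white ceramic bowl, 90 mm across, 60 mm tall; origin at the centre of its foot. A bystander: leave it.

How it is judged:
By the outcome, as a careful person would: the job done as asked, in the order asked, and still so for the second after the job is handed in, with the robot touching nothing.
It also fails if it takes over 42 s, if anything falls off the work surface, if the arm or the gripper's body presses on something with over 40 N, if the wrist force passes 120 N, or if a joint passes its speed limit or range.

### The arm

A 6-joint arm with a two-finger parallel gripper is mounted at the origin on the work surface. World frame = base frame: x ahead of the robot, y to its left, z up, the work surface at z = 0. Lengths are in m, angles in rad, forces in N, time in s.
With the tool pointing down it reaches from about 0.275 to 0.875 m from the base axis. Payload 12.5 kg.
Tool frame: the origin (TCP) lies on the centre line of the jaws, within the pads' length; the fingertips stand r.finger_overhang ahead of it and the grasp point (between the pads) lies 3 mm ahead of it (r.finger_overhang is the distance from the TCP to the fingertips, in m); z points along the fingers, y is the line along which they close (so a half turn about z gives the same grasp; the last joint's range is limited). The gripper opens to 85 mm and grips with 20 to 120 N. Pads are 22 mm wide; open, the fingers measure 114 mm over their backs; the gripper's body (76 mm by 85 mm) begins 54 mm behind the grasp point. The pads swing forward as they close: fully open they stand 13 mm farther back than shut.
Start: joints at [1.119, 0.351, 1.652, -0, 1.139, -0.085], TCP at [0.197, 0.513, 0.253] pointing down, gripper open.
Joint ranges: [-2.75, 2.75], [-0.79, 2.1], [0.01, 2.65], [-1.57, 4.71], [0.07, 3.14], [-2.87, 2.87]. Speed limits (rad/s): [2.22, 2.22, 2.79, 3.14, 3.14, 3.14].

### API

Orientations are given as a unit quaternion [x, y, z, w].
In Python, from cell import r, optics gives the robot as it stands. The module is installed in compiled form; this text tells all that it offers. Calls block until the motion is done:
- r.move_to(position, orientation): joint-space move of the TCP to a pose.
- r.move_linear(position, rot=None, vel=0.15): straight line of the TCP; rot=None keeps the orientation; vel is the mean speed in m/s.
- r.set_joints(angles): joint-space move.
- r.set_gripper(opening, squeeze=None): opening from 0.0 (shut) to 1.0 (fully open); squeeze is the grip in N (None keeps the last); returns when the fingers have stopped.
- r.sleep(seconds).
- r.inverse_kinematics(position, orientation): joint angles nearest the present ones, or None.
- optics.get_image(name): name is "scene" or "top" or "wrist"; returns a dict with "pixels" (384x512x3 uint8, red, green, blue), "depth" (384x512 float32, m along the optical axis (not along the pixel's ray), 0 where there is no reading), "fx", "fy", "cx", "cy" (pixels), "camera_from_world" (4x4, takes a point from world to camera coordinates); the wrist camera has in their place "mount" (4x4, takes a point from camera to tool coordinates, whose origin is the TCP and whose axes are the flange's). Camera axes: x right, y down, z forward; pixel columns grow to the right and rows downward; lengths in m; the calibration is good to about 2 mm. The wrist camera is an equidistant fisheye: a pixel r from the principal point sees the ray r / f radians off the axis. A picture is of the moment at which its call begins: read the wrist's pose just before it.
A pose or a line that the arm cannot do raises r.PlanningError and nothing moves.
- r.hand_in(): hands the job in; it is judged then, once.
Readings, each from a call of its own:
- r.current_t(): time.
- r.current_q(): joint angles.
- r.current_qvel(): joint speeds.
- r.current_effort(): joint torques, N m.
- r.current_tool_pos(): TCP position.
- r.current_ee_rot(): TCP orientation.
- r.current_contact_force(): force on the tool from outside, world axes, zero at the start.
- r.current_torque(): the same for the moment, N m.
- r.current_opening(): opening from 0.0 (shut) to 1.0 (fully open).
- r.current_finger_force(): force on a finger pad.
Only numpy, scipy, OpenCV 4.12 (cv2) and the standard library are available. Lean on these libraries where they do the work, as an engineer would, in place of code of your own. Each camera call takes 0.05 s, during which the arm holds its last target. There are 200 camera calls.

## Working session

There is one attempt and no reset: what is moved stays moved. The work goes in short steps, each a Python script; the robot and the scene stay as the last script left them, time stands still between calls to the robot, and variables do not carry over. Pictures are saved under pics/ and viewed, at most 10 in all, crops included, and the job is handed in when it is done.

```bash
mkdir -p pics
python3 - <<'E'
from cell import r, optics
import cv2, numpy as np
for n in ["scene","top"]:
    im=optics.get_image(n)
    np.savez(f"{n}.npz",**im)
    cv2.imwrite(f"pics/{n}.png",im["pixels"][:,:,::-1])
    print(n,im["fx"],im["cx"],im["cy"],np.round(im["camera_from_world"],3).tolist())
print(r.current_t(),r.current_ee_rot(),r.finger_overhang)
E
```

```text
scene 498.5014505711014 254.27600795853067 185.59761379536852 [[0.612, 0.791, 0.024, -0.387], [0.48, -0.347, -0.806, -0.179], [-0.629, 0.505, -0.592, 1.833], [0.0, 0.0, 0.0, 1.0]]
top 434.3225958509964 256.90670625313754 194.6220084840972 [[0.004, -1.0, 0.001, 0.053], [-0.979, -0.004, -0.203, 0.567], [0.203, 0.0, -0.979, 1.243], [0.0, 0.0, 0.0, 1.0]]
0.1 [ 1.82351979e-01  9.83233179e-01 -5.03613502e-04 -1.33563885e-04] 0.022
```

View pics/scene.png

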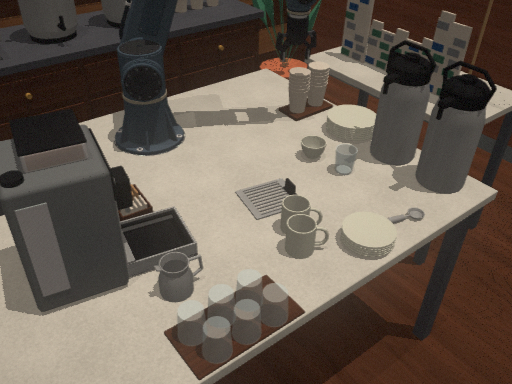

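View pics/top.png

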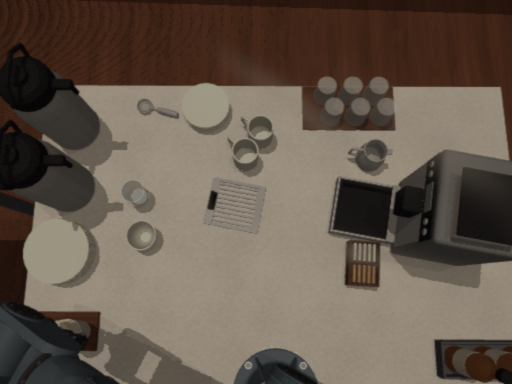

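The top view shows the grille at about (235,205) with its tab at (212,200) on the left. The tray recess is at about (363,208), with the machine to its right. I'll enlarge both to find the corners.

```bash
cat > h.py <<'E'
import numpy as np, cv2
def load(n):
    d=np.load(n+".npz"); return {k:d[k] for k in d}
def px2w(im,u,v,z):
    "pixel -> world point on plane z"
    T=im["camera_from_world"]; R=T[:3,:3]; c=-R.T@T[:3,3]
    d=R.T@np.array([(u-im["cx"])/im["fx"],(v-im["cy"])/im["fy"],1])
    return c+d*(z-c[2])/d[2]
def w2px(im,p):
    T=im["camera_from_world"]; q=T[:3,:3]@np.asarray(p)+T[:3,3]
    return im["fx"]*q[0]/q[2]+im["cx"], im["fy"]*q[1]/q[2]+im["cy"]
E
python3 - <<'E'
from h import *
im=load("top"); p=im["pixels"][:,:,::-1]
a=cv2.resize(p[170:240,195:275],None,fx=7,fy=7,interpolation=cv2.INTER_CUBIC)
b=cv2.resize(p[165:255,320:410],None,fx=6,fy=6,interpolation=cv2.INTER_CUBIC)
b=b[:540]; 
cv2.imwrite("pics/a.png",a);cv2.imwrite("pics/b.png",b)
E
```

```text
(no output)
```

View pics/a.png

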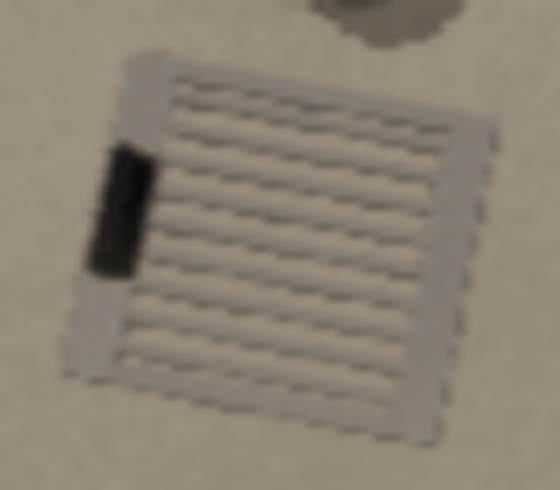

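View pics/b.png

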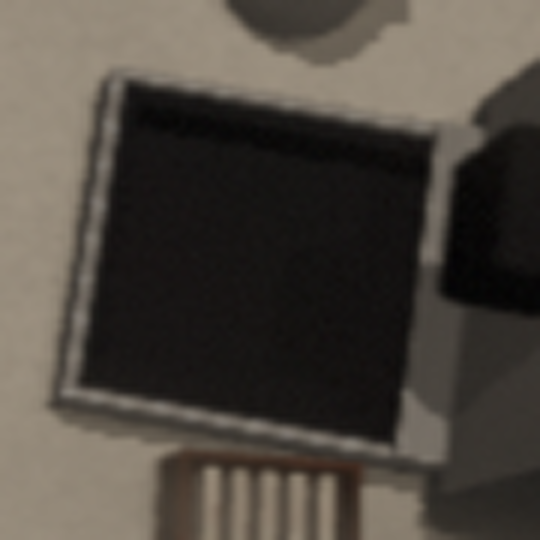

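Crop a shows the plate corners at about (128,52), (497,118), (437,445) and (62,375). Crop b shows the tray rim's outer corners at (108,72) and (58,400), its inner corners at (128,85) and (82,385), and the lip edge ends at (435,135) and (397,443).

Run:
```python
from h import *
from scipy.optimize import least_squares
im=load("top")
def fit(pts,uv,s,o,x0):
    uv=(np.array(uv)+.5)/s-.5+np.array(o)
    def P(t): 
        c,n=np.cos(t[2]),np.sin(t[2]); p=np.array(pts)
        return np.c_[t[0]+c*p[:,0]-n*p[:,1],t[1]+n*p[:,0]+c*p[:,1],p[:,2]]
    f=lambda t:(np.array([w2px(im,q) for q in P(t)])-uv).ravel()
    s=least_squares(f,x0); print(np.round(s.x,4),np.round(s.fun,2)); return s.x
g=fit([(-.085,.075,.005),(.085,.075,.005),(.085,-.075,.005),(-.085,-.075,.005)],[(128,52),(497,118),(437,445),(62,375)],7,(195,170),[.5,.1,-1.6])
m=fit([(-.095,.086,.05),(-.095,-.086,.05),(-.089,.08,.05),(-.089,-.08,.05),(.069,.08,.058),(.069,-.08,.058)],[(108,72),(58,400),(128,85),(82,385),(435,135),(397,443)],6,(320,165),[.5,-.2,-1.6])
d=im["depth"]
# height check & cloud of bystanders near path
T=im["camera_from_world"];v,u=np.mgrid[:384,:512]
C=np.stack([(u-im["cx"])/im["fx"]*d,(v-im["cy"])/im["fy"]*d,d],-1)
W=(C-T[:3,3])@T[:3,:3]
for n,(a,b) in dict(grille=(235,190),gr2=(262,205),tab=(212,200),tray=(360,210),lip=(393,180),nearmug=(245,150),caddy=(363,262),jug=(370,155),spout=(405,200)).items(): print(n,np.round(W[b,a],3))
np.save("W.npy",W)
```

```text
[ 0.5461  0.1238 -1.7481] [-0.13 -0.2   0.32 -0.13  0.28  0.11 -0.47  0.19]
[ 0.5266 -0.2707 -1.7488] [ 0.68 -0.68  0.69  0.04 -0.98 -0.62 -1.01  0.92  0.37 -0.36  0.24  0.61]
grille [0.592 0.123 0.01 ]
gr2 [0.545 0.039 0.004]
tab [0.554 0.191 0.041]
tray [ 0.53  -0.263  0.013]
lip [ 0.628 -0.375 -0.001]
nearmug [0.723 0.093 0.008]
caddy [ 0.371 -0.267  0.003]
jug [ 0.709 -0.305  0.004]
spout [ 0.512 -0.317  0.263]
```

```bash
cat >> h.py <<'E'
from scipy.spatial.transform import Rotation as Rot
G=np.array([.5461,.1238,0.]); GY=-1.7481
M=np.array([.5266,-.2707,0.]); MY=-1.7488
TG=np.array([-.071,0,.035])            # TCP on the grille
RT=np.array([[0,-1,0],[-1,0,0],[0,0,-1.]])  # tool axes in grille frame
def tcp(rear,yaw,th=0,tg=None):
    "TCP pose for a grille whose rear-edge underside point is at world `rear`, front raised by th"
    R=Rot.from_euler('z',yaw)*Rot.from_euler('y',th)
    p=np.asarray(rear)+R.apply((TG if tg is None else tg)-[.085,0,0])
    return p,(R*Rot.from_matrix(RT)).as_quat()
def seat(x,z,y=0,m=None,my=None):
    m=M if m is None else m; my=MY if my is None else my
    return m+Rot.from_euler('z',my).apply([x,y,.042+z])
E
python3 - <<'E'
from h import *
from cell import r,optics
gr=G+Rot.from_euler('z',GY).apply([.085,0,0])
for p,q in [tcp(gr,GY),tcp(gr+[0,0,.15],GY),tcp(seat(.03,.06),MY,.17),tcp(seat(.085,.002),MY,.17),tcp(seat(.085,0),MY)]:
    print(np.round(p,3),np.round(r.inverse_kinematics(p,q),2))
p,q=tcp(gr+[0,0,.15],GY)
r.move_to(p,q); r.set_gripper(.6)
tp,tq=r.current_tool_pos(),r.current_ee_rot()
im=optics.get_image("wrist"); np.savez("wrist.npz",tp=tp,tq=tq,**im)
cv2.imwrite("pics/wrist.png",im["pixels"][:,:,::-1])
print(r.current_t(),im["fx"],im["cx"],im["cy"],np.round(im["mount"],3).tolist(),tp)
E
```

```text
[0.559 0.194 0.035] [ 0.26  0.72  1.67 -0.    0.75 -1.14]
[0.559 0.194 0.185] [ 0.26  0.5   1.61 -0.    1.04 -1.14]
[ 0.547 -0.155  0.163] [-0.43  0.51  1.67  0.19  1.02 -1.93]
[ 0.538 -0.209  0.105] [-0.52  0.61  1.67  0.2   0.93 -2.04]
[ 0.539 -0.201  0.077] [-0.44  0.63  1.71 -0.    0.8  -1.83]
2.3583 297.3186396354542 252.79265966937436 190.45620193410213 [[0.0, -0.962, -0.273, 0.07], [1.0, 0.0, -0.001, -0.0], [0.001, -0.273, 0.962, -0.12], [0.0, 0.0, 0.0, 1.0]] [0.55857904 0.19382492 0.18503123]
```

View pics/wrist.png

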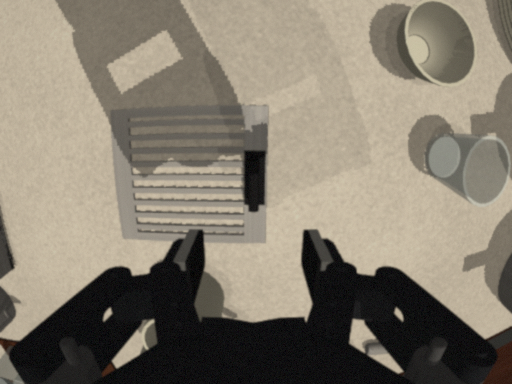

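The wrist view shows the plate with corners at about (112,107), (268,104), (267,242) and (123,242), and the tab at (255,180). I'll project the model into this view to check the pose.

```bash
cat >> h.py <<'E'
def wproj(im,P):
    C=Rot.from_quat(im["tq"]).as_matrix(); X=C.T@(np.asarray(P)-im["tp"])
    Mt=im["mount"]; c=Mt[:3,:3].T@(X-Mt[:3,3])
    a=np.arctan2(np.hypot(c[0],c[1]),c[2]); ph=np.arctan2(c[1],c[0])
    return im["cx"]+im["fx"]*a*np.cos(ph), im["cy"]+im["fy"]*a*np.sin(ph)
E
python3 - <<'E'
from h import *
from scipy.optimize import least_squares
im=load("wrist")
pts=[(.085,-.075,.005),(-.085,-.075,.005),(-.085,.075,.005),(.085,.075,.005)]
uv=np.array([(112,107),(268,104),(267,242),(123,242)],float)
f=lambda t:np.ravel([wproj(im,np.r_[t[:2],0]+Rot.from_euler('z',t[2]).apply(p)) for p in pts]-uv)
s=least_squares(f,[.546,.124,-1.748]); print(np.round(s.x,4),np.round(s.fun,1), np.round(f([*G[:2],GY]),1))
t=s.x
for p in [(-.066,.025,.041),(-.076,.025,.041),(-.066,-.025,.041),(-.076,-.025,.041),(-.071,0,.041)]:
    print(np.round(wproj(im,np.r_[t[:2],0]+Rot.from_euler('z',t[2]).apply(p))))
E
```

```text
[ 0.547   0.1254 -1.7518] [-1.6  2.8  1.3 -0.1 -0.   0.3  0.4 -3.5] [-3.2  2.6 -0.7 -1.1 -1.3 -0.4 -0.7 -3.8]
[250. 211.]
[260. 211.]
[250. 159.]
[261. 159.]
[255. 186.]
```

```bash
sed -i 's/^G=.*/G=np.array([.5466,.1246,0.]); GY=-1.750/' h.py
python3 - <<'E'
from h import *
from cell import r,optics
gr=G+Rot.from_euler('z',GY).apply([.085,0,0])
p,q=tcp(gr,GY)
r.move_linear(p+[0,0,.04],q,vel=.2); r.move_linear(p,q,vel=.1)
print(r.current_contact_force(),r.current_tool_pos()-p)
r.set_gripper(0,70); print(r.current_opening(),r.current_finger_force())
r.move_linear(p+[0,0,.1],q,vel=.15)
tp,tq=r.current_tool_pos(),r.current_ee_rot()
im=optics.get_image("wrist"); np.savez("w2.npz",tp=tp,tq=tq,**im)
cv2.imwrite("pics/w2.png",im["pixels"][:,:,::-1])
t=optics.get_image("scene"); np.savez("s2.npz",**t)
print(r.current_t(),r.current_contact_force(),r.current_opening())
E
```

```text
[ 0.69461738 -1.09579197  0.20291403] [1.93793348e-04 3.70943012e-05 2.59029726e-04]
0.10244999575136551 69.2236053943634
4.975 [ 0.42595508 -0.57728814 -2.2279486 ] 0.0972929533386189
```

View pics/w2.png

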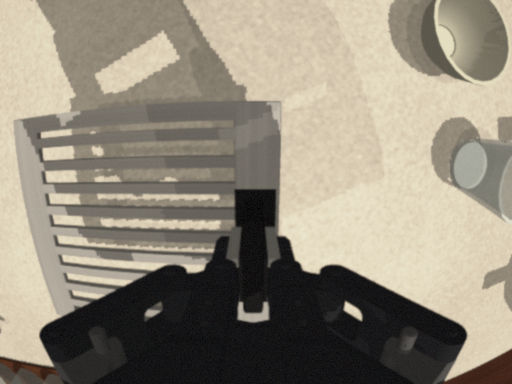

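The grille is held by its tab. The plate's near-side corners are at (15,121) at the rear and (280,101) at the front, and the other rear corner is at about (72,310). I'll estimate the in-hand pose from these.

Run:
```python
from h import *
from scipy.optimize import least_squares
im=load("w2"); R=Rot.from_quat(im["tq"])
pts=np.array([(.085,-.075,.005),(-.085,-.075,.005)])
uv=np.array([(15,121),(280,101)],float)
# depth points on the plate, in tool frame
def tool(u,v):
    d=im["depth"][v,u]; x,y=u-im["cx"],v-im["cy"]; rr=np.hypot(x,y); a=rr/im["fx"]
    k=d*np.tan(a)/rr; c=np.array([x*k,y*k,d]); return im["mount"][:3,:3]@c+im["mount"][:3,3]
D=np.array([tool(u,v) for u,v in [(30,150),(40,200),(50,250),(62,290),(100,115),(200,110),(260,120),(255,150),(245,180)]])
print("expected plate top, tool z 0.030:\n",np.round(D,4))
A=np.c_[D[:,1],D[:,0],np.ones(len(D))]; k=np.linalg.lstsq(A,D[:,2],rcond=None)[0]
print("plane z= a*y+b*x+c",k,"res",np.round(A@k-D[:,2],4))
# model corner pixels with nominal grasp
B=R*Rot.from_matrix(RT).inv()
for p in [*pts,(.085,.075,.005)]:
  for s in (0,): print(np.round(wproj(im,im["tp"]+B.apply(np.array(p)-TG))))
f=lambda t:np.ravel([wproj(im,im["tp"]+B.apply(Rot.from_euler('zy',[t[3],t[4]]).apply(np.array(p)-TG)+t[:3])) for p in [*pts,(.085,.075,.005)]]-np.array([*uv,(72,310)]))
s=least_squares(lambda t:np.r_[f(t),t/[.003,.003,.003,.03,.05]],np.zeros(5)); print(np.round(s.x,4),np.round(s.fun,1))
```

```text
expected plate top, tool z 0.030:
 [[ 0.0532 -0.1409  0.0307]
 [ 0.0199 -0.1394  0.0316]
 [-0.0168 -0.1413  0.0324]
 [-0.0498 -0.1407  0.0319]
 [ 0.0698 -0.0847  0.0311]
 [ 0.0691 -0.0274  0.0316]
 [ 0.0636  0.0032  0.0303]
 [ 0.0481  0.0007  0.0314]
 [ 0.0323 -0.0045  0.031 ]]
plane z= a*y+b*x+c [-0.00109281 -0.00963841  0.03156051] res [ 0.0005 -0.0001 -0.0005  0.0003 -0.0001 -0.0007  0.0007 -0.0003  0.0002]
[ 11. 118.]
[282.  98.]
[ 55. 315.]
[-0.      0.0007 -0.0036  0.0232  0.0401] [ 5.9  2.6  0.2 -2.4 -6.4  2.5 -0.   0.2 -1.2  0.8  0.8]
```

Run:
```python
from h import *
im=load("scene"); p=im["pixels"][:,:,::-1]
cv2.imwrite("pics/c.png",cv2.convertScaleAbs(cv2.resize(p[200:275,110:206],None,fx=8,fy=8,interpolation=cv2.INTER_CUBIC),alpha=1.6))
for q in [(-.095,.086,.05),(-.095,-.086,.05),(-.089,.08,.05),(-.089,-.08,.05),(.069,.08,.058),(.069,-.08,.058)]:
    u=np.array(w2px(im,M+Rot.from_euler('z',MY).apply(q))); print(q,np.round((u-[110,200]+.5)*8-.5))
```

```text
(-0.095, 0.086, 0.05) [689. 340.]
(-0.095, -0.086, 0.05) [508.  46.]
(-0.089, 0.08, 0.05) [666. 334.]
(-0.089, -0.08, 0.05) [498.  60.]
(0.069, 0.08, 0.058) [192. 467.]
(0.069, -0.08, 0.058) [ 56. 168.]
```

View pics/c.png

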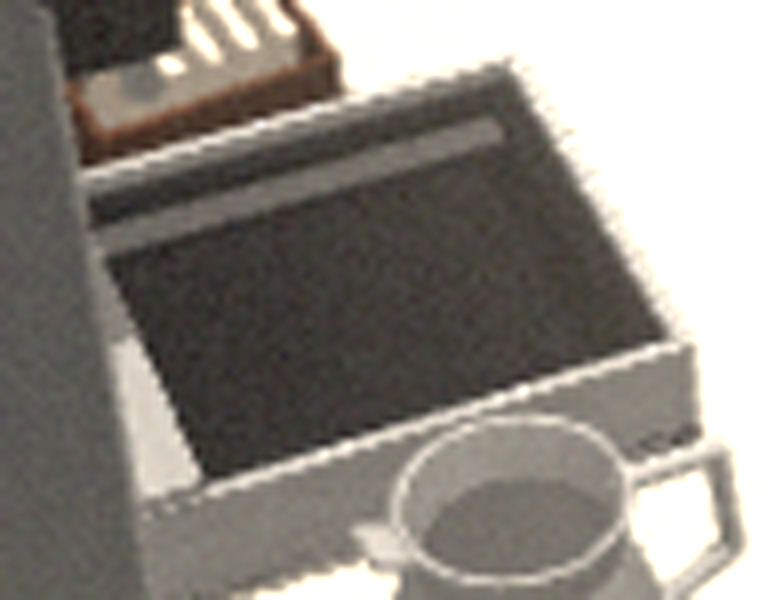

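The tray edges sit about 0.75 px right and down of the model, so I'll shift the tray estimate about 2 mm in world x. Next I'll carry the grille to the pre-insertion pose, tilted, and check it there against the tray.

```bash
sed -i 's/^M=np.array.*; MY/M=np.array([.5288,-.2708,0.]); MY/' h.py
python3 - <<'E'
from h import *
from cell import r,optics
p=np.array(r.current_tool_pos()); r.move_linear(p+[0,0,.04],vel=.15)
r.move_to(*tcp(seat(.02,.07),MY,.17))
r.move_linear(tcp(seat(.045,.004),MY,.17)[0],vel=.1)
r.sleep(.2)
print(r.current_t(),r.current_contact_force(),r.current_opening())
o=[]
for n,(u,v) in dict(scene=(110,170),top=(310,150)).items():
    im=optics.get_image(n); np.savez(n+"3.npz",**im); c=im["pixels"][v:v+110,u:u+100,::-1]
    o.append(cv2.resize(c,None,fx=4,fy=4,interpolation=cv2.INTER_CUBIC))
cv2.imwrite("pics/d.png",cv2.convertScaleAbs(np.hstack(o),alpha=1.4))
E
```

```text
7.725 [ 0.32722139  0.43464964 -2.96865757] 0.10315385215375689
```

View pics/d.png

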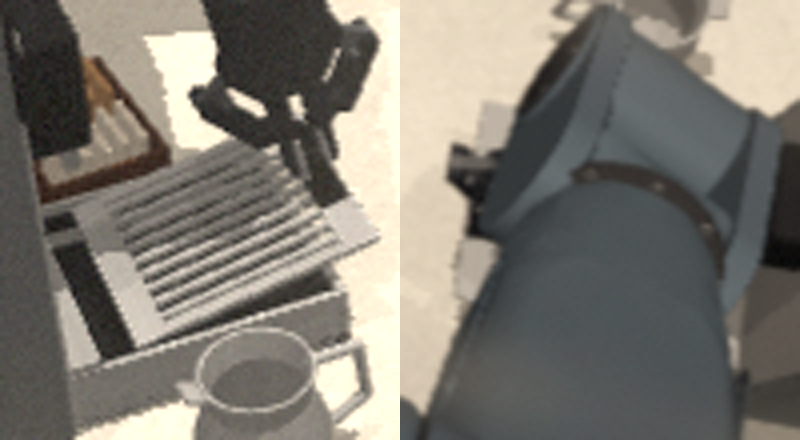

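The scene view shows the tilted grille with its rear edge inside the tray ahead of the lip. The near rear corner is at (137,350) in the crop, close to the near wall's edge. I'll quantify the side gap.

Run:
```python
from h import *
im=load("scene"); 
f=lambda u,v,s,o,z:Rot.from_euler('z',MY).inv().apply(px2w(im,(u+.5)/s-.5+o[0],(v+.5)/s-.5+o[1],z)-M)
print("corner +y",f(137,350,4,(110,170),.050))
print("corner -y",f(78,212,4,(110,170),.050))
print("front +y corner",f(381,238,4,(110,170),.080))
print("inner wall front",f(668,335,8,(110,200),.05)," lip end",f(203,477,8,(110,200),.058))
print("far outer corner",f(512,52,8,(110,200),.05),"near outer",f(695,345,8,(110,200),.05))
```

```text
corner +y [0.04385748 0.07818839 0.05      ]
corner -y [ 0.03940457 -0.06855196  0.05      ]
front +y corner [-0.12390912  0.078872    0.08      ]
inner wall front [-0.08931941  0.07847714  0.05      ]  lip end [0.06765154 0.08369886 0.058     ]
far outer corner [-0.0948197  -0.08437096  0.05      ] near outer [-0.09545586  0.08682853  0.05      ]
```

```bash
cat >> h.py <<'E'
XM=Rot.from_euler('z',MY)
def go(r,x,z,th,y=-.002,vel=.06):
    r.move_linear(*tcp(seat(x,z,y),MY,th),vel=vel)
    return XM.inv().apply(r.current_contact_force())
E
python3 - <<'E'
from h import *
from cell import r,optics
go(r,.050,.003,.14); r.sleep(.2); f0=XM.inv().apply(r.current_contact_force()); print(f0)
np.save("f0.npy",f0)
for x in [.058,.064,.069,.073,.077,.080,.082,.0835,.085,.0865,.088,.0895,.091]:
    f=go(r,x,.003,.14)-f0
    print(x,np.round(f,1),round(r.current_t(),2))
    if np.linalg.norm(f)>8: break
E
```

```text
[-1.1335453   0.83212811 -1.80382955]
0.058 [ 0.6 -1.  -0.3] 8.57
0.064 [ 1.7 -0.7 -1.5] 8.82
0.069 [ 0.6 -0.9 -0. ] 9.07
0.073 [-0.1  0.1 -0.5] 9.32
0.077 [ 1.5  0.5 -1.1] 9.57
0.08 [ 1.4  0.2 -0.8] 9.82
0.082 [ 1.  -0.6 -0.5] 10.07
0.0835 [ 1.2 -0.2 -1.4] 10.32
0.085 [ 0.6 -1.6 -0.7] 10.57
0.0865 [ 1.  -0.3 -0.7] 10.82
0.088 [ 1.1 -0.8 -1.3] 11.07
0.0895 [-2.5  0.6  0.4] 11.32
0.091 [-12.    1.3   2.2] 11.57
```

The rear edge met the back wall at x ≈ 0.0892, so the x registration is good. I'll back off 4 mm and lower the tab end about the rear edge.

Run:
```python
from h import *
from cell import r,optics
f0=np.load("f0.npy")
for x,z,th in [(.0855,.003,.14),(.0855,.003,.10),(.0855,.0025,.07),(.0852,.002,.045),(.0852,.002,.025),(.085,.0015,.01),(.085,.001,0),(.085,.0,0),(.085,-.001,0)]:
    f=go(r,x,z,th)-f0
    print(x,z,th,np.round(f,1),round(r.current_t(),2))
    if np.linalg.norm(f)>10: break
im=optics.get_image("scene"); c=im["pixels"][170:280,110:210,::-1]
cv2.imwrite("pics/e.png",cv2.convertScaleAbs(cv2.resize(c,None,fx=5,fy=5,interpolation=cv2.INTER_CUBIC),alpha=1.4))
```

```text
0.0855 0.003 0.14 [ 0.7 -1.4  0.2] 11.82
0.0855 0.003 0.1 [ 1.  -0.5 -0.6] 12.07
0.0855 0.0025 0.07 [ 1.1 -0.6 -0.9] 12.32
0.0852 0.002 0.045 [ 1.2 -0.4  0.8] 12.57
0.0852 0.002 0.025 [ 1.6 -1.1 -0.5] 12.82
0.085 0.0015 0.01 [-0.3 -0.8 -1.3] 13.07
0.085 0.001 0 [ 1.8 -0.3  0.1] 13.32
0.085 0.0 0 [-1.  -4.7  7.9] 13.57
0.085 -0.001 0 [-1.1 -8.3 19. ] 13.82
```

View pics/e.png

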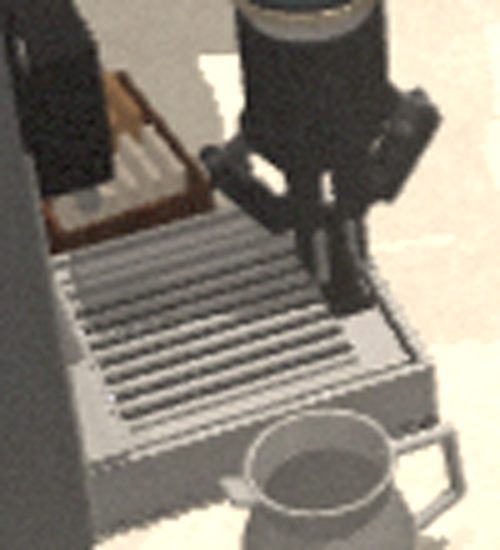

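The grille looks flat inside the tray, with ledge contact at the expected height. I'll release, retreat and verify.

Run:
```python
from h import *
from cell import r,optics
go(r,.085,0,0); r.set_gripper(.35,20); print(r.current_contact_force())
p=np.array(r.current_tool_pos()); r.move_linear(p+[0,0,.07],vel=.1)
up=p+[0,0,.13]+XM.apply([-.03,0,0]); r.move_linear(up,vel=.2)
r.move_linear([.45,.15,.3],vel=.25)
r.sleep(.2); print(r.current_t())
o=[]
for n,(u,v) in dict(scene=(110,170),top=(315,150)).items():
    im=optics.get_image(n); np.savez(n+"4.npz",**im); c=im["pixels"][v:v+110,u:u+100,::-1]
    o.append(cv2.resize(c,None,fx=4,fy=4,interpolation=cv2.INTER_CUBIC))
cv2.imwrite("pics/f.png",cv2.convertScaleAbs(np.hstack(o),alpha=1.4))
im=load("top4");d=im["depth"];T=im["camera_from_world"];v,u=np.mgrid[:384,:512]
W=(np.stack([(u-im["cx"])/im["fx"]*d,(v-im["cy"])/im["fy"]*d,d],-1)-T[:3,3])@T[:3,:3]
L=XM.inv().apply((W-M).reshape(-1,3))
s=(d.ravel()>0)
for a,b,c,e in [(-.083,-.074,-.07,-.03),(-.083,-.074,.03,.07),(.055,.066,-.07,-.03),(.055,.066,.03,.07)]:
    k=s&(L[:,0]>a)&(L[:,0]<b)&(L[:,1]>c)&(L[:,1]<e); print(k.sum(),np.round(np.median(L[k,2]),4))
```

```text
[-0.0478026  -0.06325063  0.66262004]
17.5333
42 0.0474
39 0.0472
85 0.0479
59 0.0453
```

View pics/f.png

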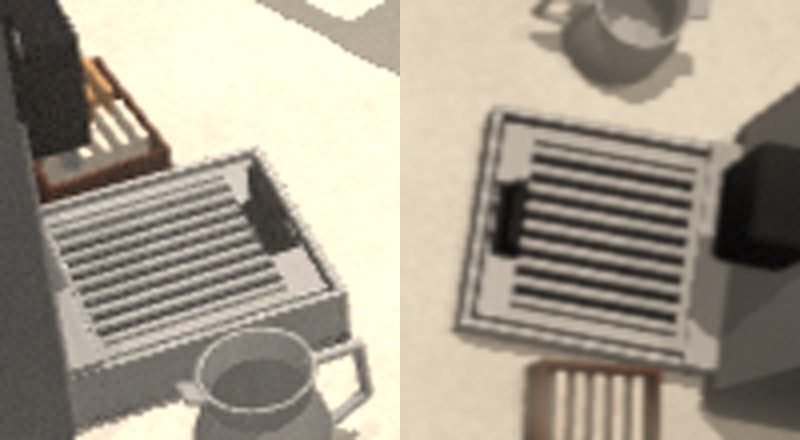

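Both views show the grille flat inside the tray with its rear edge under the lip. The plate top measures about 47 mm at the front and rear, as expected, and the jug and caddy haven't moved.

```bash
python3 -c "
from cell import r
print(r.hand_in())"
```

```text
the job is handed in; nothing more can be done
None
```

The drip grille is back on the machine, rear edge under the lip and lying flat and fully down in the tray; it's released and handed in at about 17.6 s, and I steered clear of the crockery.

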